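# Stand the slumped cartons back up in the display tray

### The arm

A 6-joint arm with a two-finger parallel gripper is mounted at the origin on the work surface. World frame = base frame: x ahead of the robot, y to its left, z up, the work surface at z = 0. Lengths are in m, angles in rad, forces in N, time in s.
With the tool pointing down it reaches from about 0.425 to 0.95 m from the base axis. Payload 3.5 kg.
Tool frame: the origin (TCP) lies on the centre line of the jaws, within the pads' length; the fingertips stand 17 mm ahead of it and the grasp point (between the pads) lies 2 mm behind it; z points along the fingers, y is the line along which they close (so a half turn about z gives the same grasp; the last joint's range is limited). The gripper opens to 85 mm and grips with 20 to 120 N. Pads are 22 mm wide; open, the fingers measure 114 mm over their backs; the gripper's body (76 mm by 85 mm) begins 54 mm behind the grasp point. The pads swing forward as they close: fully open they stand 13 mm farther back than shut.
Start: joints at [-1.343, 0.286, 1.577, -0, 1.279, -0.15], TCP at [0.249, -0.627, 0.216] pointing down, gripper open.
Joint ranges: [-2.77, 2.77], [-0.9, 2.22], [0.21, 2.48], [-1.53, 4.67], [0.24, 2.81], [-2.84, 2.84]. Speed limits (rad/s): [2.79, 2.79, 3.14, 3.14, 3.14, 3.14].

### API

Orientations are given as a unit quaternion [x, y, z, w].
In Python, from plant import ctrl gives the robot as it stands. The module is installed in compiled form; this text tells all that it offers.
- The arm moves only by the tool drive_tool, never from a script. Its argument "moves" is a list of rows, each a list of 3 entries, a list of its own where there are three numbers: the turn, a rotation vector about the tool's x, y, z in rad, then the shift along the tool's x, y, z in m, then the finger opening in m, from 0 to 0.0854. A call has 1 to 5 rows; each row shifts and turns the commanded pose from where the row before left it, along the tool's axes as they then stand; what a row does not reach is not made up. A row lasts 1/8 s, in which the tool goes at most 62.5 mm and 10.7 degrees, less where a joint would pass 70% of its speed; a pose out of reach is approached as far as the arm can. A call with a gripper value outside its range is refused whole. The fingers move at their own pace and stop on an object; "grip_force" is the grip in N (left out, the last holds). Time passes only in rows, so rows that do not move let the fingers close. It gives the time, the measured TCP pose, the force, the opening and the grip force at its end, in the units of the state.
- ctrl.get_state(): the state, without advancing time (a new reading comes with each control period).
- ctrl.read_camera(name): name is "side" or "top" or "wrist"; returns a dict with "image" (400x640x3 uint8, red, green, blue), "fx", "fy", "cx", "cy" (pixels), "R" (3x3) and "t" (3): a world point X has camera coordinates R X + t. Camera axes: x right, y down, z forward; pixel columns grow to the right and rows downward; lengths in m; the calibration is good to about 2 mm. A picture is of the moment at which its call begins. There is no depth.
- ctrl.sign_off(): hands the job in; it is judged then, once.
The state is a dict: "time": time; "qpos": joint angles; "dq": joint speeds; "joint_efforts": joint torques, N m; "eef_pos": TCP position; "tcp_rot": TCP orientation; "contact_force": force on the tool from outside, world axes, zero at the start; "wrist_torque": the same for the moment, N m; "opening": opening from 0.0 (shut) to 1.0 (fully open); "finger_force": force on a finger pad.
Only numpy, scipy, OpenCV 4.12 (cv2) and the standard library are available. Lean on these libraries where they do the work, as an engineer would, in place of code of your own. Each camera call takes 0.05 s, during which the arm holds its last target. There are 200 camera calls.

### The job

On the shop counter a tray holds a row of four cartons, and the two end ones have slumped outward over the ends of the tray. Push each of the two back up with the fingertips, without lifting or carrying any carton, so that all four stand upright on the tray's floor. Do not knock over the two middle cartons, and leave the bottle, the jar and the tin where they stand.

Things in the scene. Friction and masses are not known exactly. Their poses are not given: they have to be found in the camera images.
- tray: Shallow blue display tray fixed to the counter, 228 mm long (own y) x 120 mm deep (own x), walls and floor 4 mm thick. End walls and far wall (own +x) rise 44 mm above the counter, near wall (own -x) 24 mm. Origin: centre of its underside, on the counter. Own y points to its left end, seen from the robot; yaw up to 0.5 rad either way.
- carton_left: Closed card carton, 90 (own x) x 44 (own y) x 150 mm tall (own z), about 0.26 kg. Origin: centre of its underside; own z runs to its top. Slumped over the tray's left (tray +y) end: leans about 26 degrees, top outward, standing on its outer bottom edge and propped on the end wall's top edge. Pushed at the top towards mid-tray to under 16 degrees, it drops onto its base by itself.
- carton_right: Closed card carton, 90 (own x) x 44 (own y) x 150 mm tall (own z), about 0.26 kg. Origin: centre of its underside; own z runs to its top. Slumped over the tray's right (tray -y) end: leans 34 to 40 degrees, top outward, standing on its outer bottom edge and propped on the end wall's top edge. Pushed at the top towards mid-tray to under 16 degrees, it drops onto its base by itself.
- carton_mid_left: Closed card carton, 90 (own x) x 44 (own y) x 150 mm tall (own z), about 0.26 kg. Origin: centre of its underside; own z runs to its top. It stands upright next to the middle of the tray and stays standing there.
- carton_mid_right: Closed card carton, 90 (own x) x 44 (own y) x 150 mm tall (own z), about 0.26 kg. Origin: centre of its underside; own z runs to its top. It stands upright next to the middle of the tray and stays standing there.
- milk_bottle: White milk bottle with a green cap, 52 mm across, 145 mm tall. Loose bystander standing on the counter in front of the tray (robot side), to be left where it is. Origin at the centre of its underside.
- sweet_jar: Amber jar with a red lid, 64 mm across, 110 mm tall. Loose bystander standing on the counter in front of the tray (robot side), to be left where it is. Origin at the centre of its underside.
- tin: Low metal tin with a yellow band, 66 mm across, 60 mm tall. Loose bystander standing on the counter beyond the tray, to be left where it is. Origin at the centre of its underside.
There are look-alikes about, which are no part of the job. What is shaped like the carton_left but turquoise is not meant.

How it is judged:
By the outcome, as a careful person would: the job done as asked, in the order asked, and still so for the second after the job is handed in, with the robot touching nothing.
It also fails if it takes over 48 s, if anything falls off the work surface, if the arm or the gripper's body presses on something with over 40 N, if the wrist force passes 120 N, or if a joint passes its speed limit or range.

## Working session

There is one attempt and no reset: what is moved stays moved. The work goes in short steps, Python scripts to look and compute and a tool call to move; the robot and the scene stay as the last step left them, time stands still between calls to the robot, and variables do not carry over. Pictures are saved under pics/ and viewed, at most 10 in all, crops included, and the job is handed in when it is done.

Besides the shell and the picture viewer there is one more tool, called by a JSON object that holds its "name" and its "arguments". drive_tool: Moves the arm, as the interface text tells. Its arguments: {"type":"object","properties":{"moves":{"type":"array","items":{"type":"array"}},"grip_force":{"type":"number"}},"required":["moves"]}

```bash
mkdir -p pics; python3 - <<'E'
from plant import ctrl
import cv2,pickle
d={}
for n in("top","side"):
    c=ctrl.read_camera(n);d[n]=c;cv2.imwrite(f"pics/{n}0.png",c["image"][:,:,::-1])
    print(n,c["fx"],c["cx"],c["cy"],c["R"],c["t"])
pickle.dump(d,open("c0.pkl","wb"))
print(ctrl.get_state())
E
```

```text
top 450.7747593668165 320.1495465834139 196.50592448813143 [[-0.02472377 -0.99963472  0.01091615]
 [-0.98291392  0.02231502 -0.18270813]
 [ 0.18239779 -0.01524687 -0.9831066 ]] [0.09209145 0.59490191 1.02622554]
side 441.02318485217137 321.7091876583821 196.38697943688206 [[-0.89420745 -0.44744626 -0.01359689]
 [-0.31210535  0.64493152 -0.69760561]
 [ 0.32091008 -0.61956048 -0.71635294]] [0.56898162 0.1426744  0.93259489]
{'time': 0.1, 'qpos': array([-1.34297876e+00,  2.87116218e-01,  1.57802891e+00, -4.47536649e-05,
        1.27864193e+00, -1.50002049e-01]), 'dq': array([ 0.0008146 , -0.00081311, -0.00428093, -0.00070505,  0.00080538,
        0.00088297]), 'joint_efforts': array([ 6.41889910e-04, -4.07296014e+01, -2.93700671e+01, -1.54176282e-04,
        3.38169237e-03, -1.50229120e-06]), 'eef_pos': array([ 0.24887396, -0.62675901,  0.21506038]), 'tcp_rot': array([ 9.82207738e-01,  1.87794451e-01, -6.40841958e-05, -1.09553739e-03]), 'contact_force': array([ 0.15531368, -0.12685031,  0.87498812]), 'wrist_torque': array([-0.03677458, -0.03219583,  0.0069196 ]), 'finger_force': 0.0, 'opening': 0.9973044289635965}
```

View pics/top0.png

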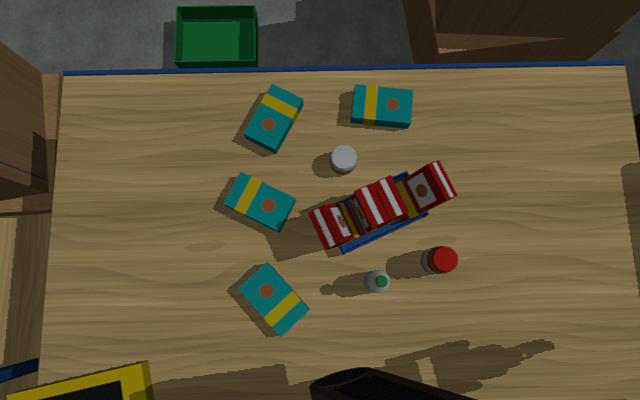

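View pics/side0.png

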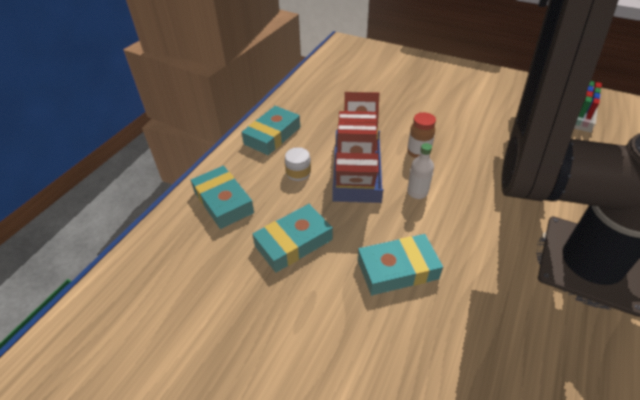

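The top view shows the red carton row on the blue tray. The left carton is at about (330,226), the middle pair at (380,203) and the right one at (435,183). The turquoise look-alikes at (272,118), (382,105), (260,200) and (273,298) lie flat on the counter and aren't the target. The tin is at (343,158), the bottle at (378,281) and the jar at (440,260). I'll check the choice in a close crop.

```bash
python3 - <<'E'
import cv2,pickle,numpy as np
d=pickle.load(open("c0.pkl","rb"))
a=cv2.resize(d["top"]["image"][145:265,295:465],None,fx=4.6,fy=4.6,interpolation=2)
cv2.imwrite("pics/crop0.png",a[:,:,::-1])
b=cv2.resize(d["side"]["image"][85:205,310:450],None,fx=4.5,fy=4.5,interpolation=2)
cv2.imwrite("pics/crop1.png",b[:,:,::-1])
E
```

```text
(no output)
```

View pics/crop0.png

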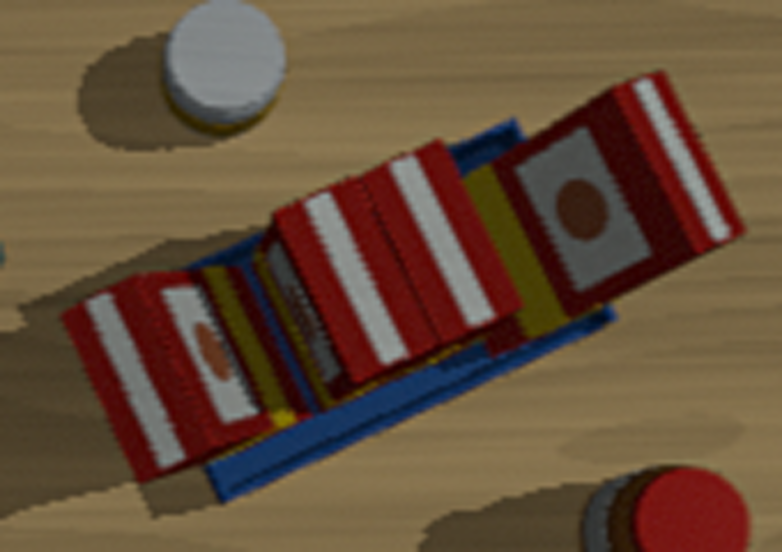

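View pics/crop1.png

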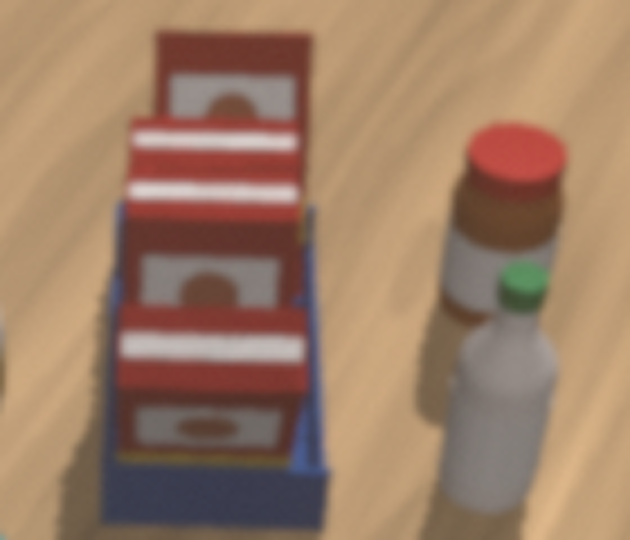

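The crops show the choice is right. The red cartons are end-leaning, with the left top strip at crop (125,385) and the right top strip at crop (685,160), and the tray is blue. Next I'll work out positions from corners at known heights.

```bash
cat > h.py <<'E'
import numpy as np,pickle
from scipy.spatial.transform import Rotation as Ro
def ray(c,u,v,z):
    d=c["R"].T@np.array([(u-c["cx"])/c["fx"],(v-c["cy"])/c["fy"],1]);o=-c["R"].T@c["t"]
    return (o+d*(z-o[2])/d[2])
E
python3 - <<'E'
from h import *
d=pickle.load(open("c0.pkl","rb"));c=d["top"]
T=lambda u,v,z:ray(c,295+u/4.6,145+v/4.6,z)[:2]
S=lambda u,v,z:ray(d["side"],310+u/4.5,85+v/4.5,z)[:2]
m=np.array([T(*p,.154) for p in[(275,215),(440,142),(522,310),(360,382)]]) # Lfar,Rfar,Rnear,Lnear
yv=(m[0]-m[1]+m[3]-m[2]);L=np.linalg.norm(yv)/2;yaw=np.arctan2(-yv[0],yv[1])
print("mid len",L,"yaw",yaw, "depth",np.linalg.norm(m[0]-m[3]))
ex=np.array([np.cos(yaw),np.sin(yaw)]);ey=np.array([-np.sin(yaw),np.cos(yaw)])
f=lambda p:np.round(np.array([p@ex,p@ey])*1000,0)
print("mids",[list(f(p)) for p in m],m.mean(0))
print("tray near-left corner z24",f(T(205,465,.024)),"bottom z0",f(T(225,500,0)))
print("tray right near corner z44?",f(T(615,315,.044)))
print("far wall right end z44",f(T(518,120,.044)))
print("side: left end bottom corners z0",f(S(105,525,0)),f(S(322,525,0)),"top",f(S(105,470,.044)),f(S(325,470,.044)))
print("left top outer z.139",f(T(62,317,.139)),f(T(140,482,.139)),"inner z.158",f(T(140,275,.158)),f(T(213,447,.158)))
print("right top outer z.124",f(T(660,72,.124)),f(T(745,232,.124)),"inner z.150",f(T(615,88,.15)),f(T(700,250,.15)))
print("tin",f(ray(c,343,158,.06)),"bottle",f(ray(c,381,281,.145)),"jar",f(ray(c,442,260,.11)))
E
```

```text
mid len 0.08557158470372687 yaw 0.39502449522738475 depth 0.08823916969764121
mids [[np.float64(544.0), np.float64(-222.0)], [np.float64(544.0), np.float64(-309.0)], [np.float64(455.0), np.float64(-310.0)], [np.float64(455.0), np.float64(-225.0)]] [ 0.56359143 -0.05398391]
tray near-left corner z24 [ 456. -154.] bottom z0 [ 435. -158.]
tray right near corner z44? [ 439. -381.]
far wall right end z44 [ 554. -380.]
side: left end bottom corners z0 [ 553. -151.] [ 436. -157.] top [ 553. -149.] [ 438. -155.]
left top outer z.139 [ 542. -111.] [ 455. -113.] inner z.158 [ 543. -152.] [ 455. -150.]
right top outer z.124 [ 536. -432.] [ 447. -434.] inner z.150 [ 534. -399.] [ 447. -401.]Traceback (most recent call last):
  File "<stdin>", line 17, in <module>
  File "<stdin>", line 9, in <lambda>
ValueError: matmul: Input operand 1 has a mismatch in its core dimension 0, with gufunc signature (n?,k),(k,m?)->(n?,m?) (size 2 is different from 3)
```

{"name": "drive_tool", "arguments": {"moves": [[[0,0,-0.1764],[0,0,0],0.04],[[0,0,-0.1764],[0,0,0],0.04],[[0,0,-0.1764],[0,0,0],0.04],[[0,0,-0.1764],[0,0,0],0.04],[[0,0,-0.1764],[0,0,0],0.04]]}}

```text
time: 0.72
eef_pos: [0.2489, -0.627, 0.2155]
tcp_rot: [0.806, 0.591, 0.0, -0.001]
contact_force: [0.5, 0.2, 0.6]
opening: 0.473
finger_force: 0.0
```

{"name": "drive_tool", "arguments": {"moves": [[[0,0,-0.1764],[0,0,0],0.04],[[0,0,-0.1764],[0,0,0],0.04],[[0,0,-0.1764],[0,0,0],0.04],[[0,0,-0.1764],[0,0,0],0.04],[[0,0,0],[0,0,0],0.04]]}}

```text
time: 1.35
eef_pos: [0.2489, -0.627, 0.2156]
tcp_rot: [0.556, 0.831, 0.0, -0.0]
contact_force: [0.7, -0.6, -0.0]
opening: 0.469
finger_force: 0.0
```

{"name": "drive_tool", "arguments": {"moves": [[[0,0,0],[0.018,0.045,0],0.04],[[0,0,0],[0.018,0.045,0],0.04],[[0,0,0],[0.018,0.045,0],0.04],[[0,0,0],[0.018,0.045,0],0.04],[[0,0,0],[0.018,0.045,0],0.04]]}}

```text
time: 1.98
eef_pos: [0.423, -0.4565, 0.2161]
tcp_rot: [0.556, 0.831, 0.0, -0.0]
contact_force: [0.4, 0.6, -0.4]
opening: 0.47
finger_force: 0.0
```

{"name": "drive_tool", "arguments": {"moves": [[[0,0,0],[0.018,0.045,0],0.04],[[0,0,0],[0.018,0.045,0],0.04],[[0,0,0],[0.018,0.045,0],0.04],[[0,0,0],[0.018,0.045,0],0.04],[[0,0,0],[0.018,0.045,0],0.04]]}}

```text
time: 2.6
eef_pos: [0.5961, -0.2869, 0.2161]
tcp_rot: [0.556, 0.831, -0.0, -0.0]
contact_force: [-0.6, -0.6, -1.2]
opening: 0.469
finger_force: 0.0
```

```bash
cat >> h.py <<'E'
def tray(s):
    y=.395;p=s["eef_pos"];R=Ro.from_quat(s["tcp_rot"]).as_matrix()
    print("t",round(s["time"],2),"tray xyz",np.round([p[0]*np.cos(y)+p[1]*np.sin(y),-p[0]*np.sin(y)+p[1]*np.cos(y),p[2]],4),"toolx yaw",np.arctan2(R[1,0],R[0,0])-y,"z",R[:,2].round(3),"F",s["contact_force"].round(1),"op",s["opening"])
E
python3 -c "
from h import *;from plant import ctrl
tray(ctrl.get_state())"
```

```text
t 2.6 tray xyz [ 0.4398 -0.4942  0.2161] toolx yaw 1.5669529091954764 z [-0.  0. -1.] F [-0.6 -0.6 -1.2] op 0.468552388051574
```

{"name": "drive_tool", "arguments": {"moves": [[[0,0,0],[0,0.026,0],0.04],[[0,0,0],[0,0.025,0.02],0.04],[[0,0,0],[0,0,0.039],0.04],[[0,0,0],[0,0,0.039],0.04],[[0,0,0],[0.02,0,0],0.04]]}}

```text
time: 3.22
eef_pos: [0.6318, -0.2491, 0.1123]
tcp_rot: [0.557, 0.831, -0.0, -0.005]
contact_force: [0.7, 0.7, 0.7]
opening: 0.468
finger_force: 0.0
```

{"name": "drive_tool", "arguments": {"moves": [[[0,0,0],[0.01,0,0],0.04],[[0,0,0],[0.01,0,0],0.04],[[0,0,0],[0.01,0,0],0.04],[[0,0,0],[0.006,0,0],0.04],[[0,0,0],[0.006,0,0],0.04]]}}

```text
time: 3.85
eef_pos: [0.6185, -0.2112, 0.1187]
tcp_rot: [0.555, 0.832, 0.0, 0.0]
contact_force: [-0.7, -0.7, -0.4]
opening: 0.47
finger_force: 0.0
```

```bash
python3 - <<'E'
from h import *;from plant import ctrl;import cv2
tray(ctrl.get_state())
a=ctrl.read_camera("top")["image"][130:270,280:480];b=ctrl.read_camera("side")["image"][70:210,290:490]
cv2.imwrite("pics/m1.png",cv2.resize(np.hstack([a,b]),None,fx=2,fy=2,interpolation=2)[:,:,::-1])
E
```

```text
t 3.85 tray xyz [ 0.4896 -0.4329  0.1187] toolx yaw 1.5701599091820475 z [ 0.001 -0.    -1.   ] F [-0.7 -0.7 -0.4] op 0.46972246520698113
```

View pics/m1.png

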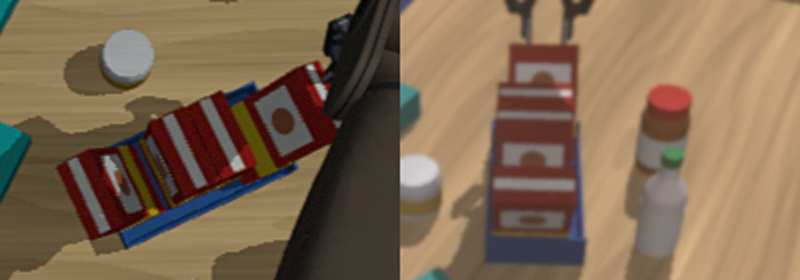

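The picture shows both fingers behind the right carton's top edge, at (525,20) and (575,20) in the right half, centred, with nothing moved yet. I'll push gently.

{"name": "drive_tool", "arguments": {"moves": [[[0,0,0],[0.006,0,0],0.04],[[0,0,0],[0.006,0,0],0.04],[[0,0,0],[0.006,0,0],0.04],[[0,0,0],[0.006,0,0],0.04],[[0,0,0],[0.006,0,0],0.04]]}}

```text
time: 4.58
eef_pos: [0.6112, -0.1907, 0.1273]
tcp_rot: [0.554, 0.833, -0.004, 0.009]
contact_force: [-2.9, -11.6, 22.5]
opening: 0.472
finger_force: 11.9
```

{"name": "drive_tool", "arguments": {"moves": [[[0,0,0],[0.005,0,0],0.04],[[0,0,0],[0.005,0,0],0.04],[[0,0,0],[0.005,0,0],0.04],[[0,0,0],[0,0,0],0.04]]}}

```text
time: 5.08
eef_pos: [0.6068, -0.1788, 0.1316]
tcp_rot: [0.554, 0.833, -0.004, 0.012]
contact_force: [-5.0, -12.0, 29.5]
opening: 0.474
finger_force: 15.3
```

```bash
python3 - <<'E'
from h import *;from plant import ctrl;import cv2
tray(ctrl.get_state())
a=ctrl.read_camera("top")["image"][130:270,280:480];b=ctrl.read_camera("side")["image"][70:210,290:490]
cv2.imwrite("pics/m2.png",cv2.resize(np.hstack([a,b]),None,fx=2,fy=2,interpolation=2)[:,:,::-1])
E
```

```text
t 5.08 tray xyz [ 0.4913 -0.3985  0.1316] toolx yaw 1.5732691162269854 z [ 0.015 -0.021 -1.   ] F [ -5.  -12.   29.5] op 0.4735968076327806
```

View pics/m2.png

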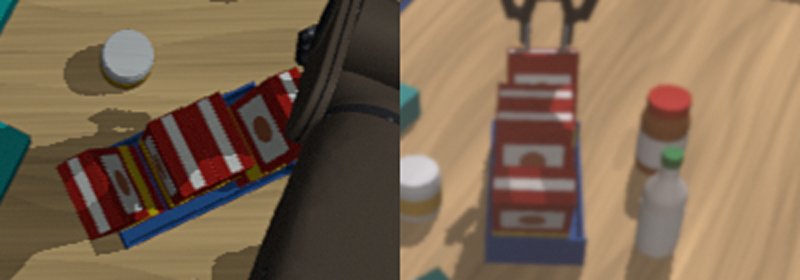

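The carton is turning up: the top strip moved in to (290,80) in the left half. The tool is also being lifted, with 30 N upward. I'll check the contact with the wrist camera.

```bash
python3 - <<'E'
from h import *;from plant import ctrl;import cv2
c=ctrl.read_camera("wrist");a=c["image"]
cv2.imwrite("pics/w1.png",a[:,:,::-1])
s=ctrl.get_state();tray(s);print((-c["R"].T@c["t"])-s["eef_pos"],c["R"][2])
E
```

```text
t 5.22 tray xyz [ 0.4913 -0.3986  0.1315] toolx yaw 1.572977796687734 z [ 0.015 -0.02  -1.   ] F [ -6.4 -12.9  30. ] op 0.46775538281558676
[-0.02788065  0.06477484  0.15569196] [ 0.11727004 -0.26399367 -0.95736883]
```

View pics/w1.png

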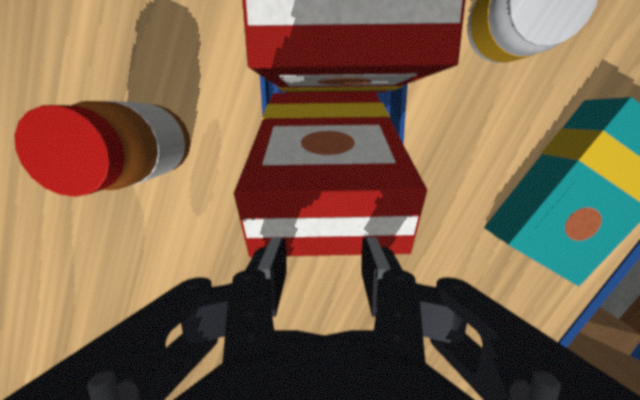

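The wrist view shows the fingertips at (275,240) and (372,240), overlapping the outer rim of the top face (edge row 255). So the tips are on the top face, not behind the edge. I'll measure the carton's actual height and lean from its known 90 mm width.

```bash
cat >> h.py <<'E'
def tc(p):
    y=.395;return np.round(1000*np.array([p[0]*np.cos(y)+p[1]*np.sin(y),-p[0]*np.sin(y)+p[1]*np.cos(y),p[2]]))
def wid(c,a,b,L=.09): # both corners of an edge of length L perpendicular-ish to view
    k=np.array([[(u-c["cx"])/c["fx"],(v-c["cy"])/c["fy"],1] for u,v in(a,b)])
    # edge is horizontal in world and along tray x: solve depths s.t. b-a = +-L*ex
    e=np.array([np.cos(.395),np.sin(.395),0]);e=c["R"]@e
    A=np.c_[-k[0],k[1]];s=np.linalg.lstsq(A,e*L,rcond=None)[0]
    if s[0]<0:s=-s
    return [tc(c["R"].T@(k[i]*s[i]-c["t"])) for i in(0,1)]
E
python3 - <<'E'
from h import *;from plant import ctrl
c=ctrl.read_camera("wrist");print(c["fx"])
print("R outer",wid(c,(248,255),(412,255)),"inner",wid(c,(236,190),(426,190)))
for n in((275,240),(372,240)): print("tip at z.118",tc(ray(c,*n,.118)),"z.125",tc(ray(c,*n,.125)))
d=pickle.load(open("c0.pkl","rb"))["top"]
q=lambda u,v:(295+u/4.6,145+v/4.6)
print("orig R outer",wid(d,q(660,72),q(745,232)),"inner",wid(d,q(615,88),q(700,250)))
E
```

```text
288.14506028079853
R outer [array([ 450., -401.,  144.]), array([ 540., -402.,  144.])] inner [array([ 450., -362.,  155.]), array([ 540., -362.,  155.])]
tip at z.118 [ 461. -404.  118.] z.125 [ 462. -401.  125.]
tip at z.118 [ 523. -404.  118.] z.125 [ 521. -401.  125.]
orig R outer [array([ 537., -436.,  114.]), array([ 447., -438.,  114.])] inner [array([ 538., -409.,  122.]), array([ 448., -410.,  123.])]
```

The tips ride on the top rim, so I'll back off, close the fingers and tilt the tool about 25° so they reach under the rim onto the outer face.

{"name": "drive_tool", "arguments": {"moves": [[[0,0,0],[-0.01,0,0],0.04],[[0,0,0],[-0.01,0,0],0.04],[[0,0,0],[-0.015,0,0],0.04],[[0,0,0],[-0.025,0,0],0.04],[[0,0,0],[-0.04,0,0],0.0]]}}

```text
time: 5.9
eef_pos: [0.6395, -0.2615, 0.1176]
tcp_rot: [0.554, 0.832, 0.0, -0.001]
contact_force: [0.1, 0.4, 0.1]
opening: 0.274
finger_force: 0.0
```

{"name": "drive_tool", "arguments": {"moves": [[[0,0.145,0],[0,0,0],0.0],[[0,0.145,0],[0,0,0],0.0],[[0,0.145,0],[0,0,0],0.0],[[0,0,0],[0,0,0],0.0]]}}

```text
time: 6.4
eef_pos: [0.6389, -0.2633, 0.1155]
tcp_rot: [0.543, 0.811, 0.12, -0.181]
contact_force: [0.1, 0.6, -0.8]
opening: -0.005
finger_force: 0.0
```

```bash
python3 - <<'E'
from h import *;from plant import ctrl;import cv2
tray(ctrl.get_state())
c=ctrl.read_camera("wrist");a=c["image"];pickle.dump(c,open("w2.pkl","wb"))
cv2.imwrite("pics/w2.png",a[:,:,::-1])
E
```

```text
t 6.4 tray xyz [ 0.4884 -0.4889  0.1155] toolx yaw 1.5670232502134205 z [-0.164  0.391 -0.906] F [ 0.1  0.6 -0.8] op -0.0047022685437044
```

View pics/w2.png

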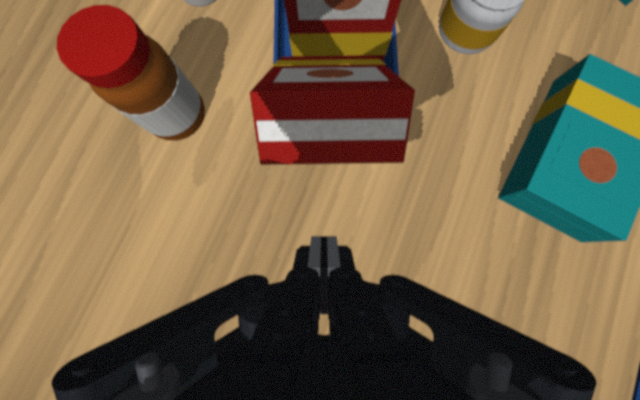

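The carton has fallen back against the wall, with its outer rim at row 163 and the shut fingertips clear at (323,238). I'll measure the rim.

```bash
python3 - <<'E'
from h import *;from plant import ctrl
c=pickle.load(open("w2.pkl","rb"))
print("outer",wid(c,(260,163),(405,162)),"inner",wid(c,(252,92),(413,90)))
s=ctrl.get_state();R=Ro.from_quat(s["tcp_rot"]).as_matrix()
for k in(0,.017):
    p=c["R"]@(s["eef_pos"]+R[:,2]*k)+c["t"];print(k,c["fx"]*p[0]/p[2]+c["cx"],c["fy"]*p[1]/p[2]+c["cy"])
for z in(.11,.124,.13): print(z,tc(ray(c,332,162,z)))
E
```

```text
outer [array([ 449., -441.,  114.]), array([ 539., -441.,  114.])] inner [array([ 449., -407.,  138.]), array([ 539., -407.,  138.])]
0 323.8203481557213 238.80627264769691
0.017 323.78453002665424 228.58612245924505
0.11 [ 494. -439.  110.]
0.124 [ 494. -444.  124.]
0.13 [ 494. -446.  130.]
```

{"name": "drive_tool", "arguments": {"moves": [[[0,0.145,0],[0,0,0],0.0],[[0,0.145,0],[0,0,0],0.0],[[0,0,0],[-0.0166,0,0.0187],0.0],[[0,0,0],[0.015,0,0.0133],0.0],[[0,0,0],[0.015,0,0.0133],0.0]]}}

```text
time: 7.08
eef_pos: [0.6233, -0.2231, 0.0914]
tcp_rot: [0.519, 0.778, 0.196, -0.295]
contact_force: [-0.1, 0.5, 0.1]
opening: -0.003
finger_force: 0.0
```

{"name": "drive_tool", "arguments": {"moves": [[[0,0,0],[0.0075,0,0.0066],0.0],[[0,0,0],[0.0045,0,0.004],0.0],[[0,0,0],[0.0045,0,0.004],0.0],[[0,0,0],[0.0045,0,0.004],0.0]]}}

```text
time: 7.58
eef_pos: [0.6136, -0.1996, 0.0934]
tcp_rot: [0.519, 0.778, 0.197, -0.294]
contact_force: [0.9, -1.9, 0.8]
opening: 0.006
finger_force: 0.8
```

```bash
python3 - <<'E'
from h import *;from plant import ctrl;import cv2
tray(ctrl.get_state())
c=ctrl.read_camera("wrist")
m=cv2.inRange(cv2.cvtColor(c["image"],cv2.COLOR_RGB2HSV),(0,0,150),(179,60,255))
for k in cv2.findContours(m,0,2)[0]:
    if cv2.contourArea(k)>300: print(cv2.minAreaRect(k))
E
```

```text
t 7.58 tray xyz [ 0.4895 -0.4203  0.0934] toolx yaw 1.5702250621562 z [-0.254  0.611 -0.749] F [ 0.9 -1.9  0.8] op 0.005890722390741252
((132.34832763671875, 208.84271240234375), (65.50786590576172, 27.559946060180664), 32.00538635253906)
((341.1040954589844, 197.55311584472656), (26.548471450805664, 168.01119995117188), 89.48383331298828)
((488.34149169921875, 91.84528350830078), (66.58959197998047, 63.9481201171875), 10.619654655456543)
((177.24508666992188, 51.21396255493164), (113.37115478515625, 47.37407684326172), 77.06194305419922)
```

Contact is now light and on the outer face. I'll continue.

{"name": "drive_tool", "arguments": {"moves": [[[0,0,0],[0.0045,0,0.004],0.0],[[0,0,0],[0.0045,0,0.004],0.0],[[0,0,0],[0.0045,0,0.004],0.0],[[0,0,0],[0.0045,0,0.004],0.0]]}}

```text
time: 8.12
eef_pos: [0.604, -0.1766, 0.0933]
tcp_rot: [0.519, 0.778, 0.197, -0.295]
contact_force: [0.7, -0.3, 0.4]
opening: -0.002
finger_force: 0.6
```

{"name": "drive_tool", "arguments": {"moves": [[[0,0,0],[0.0035,0,0.003],0.0],[[0,0,0],[0.0035,0,0.003],0.0],[[0,0,0],[0.0035,0,0.003],0.0],[[0,0,0],[0,0,0],0.0]]}}

```text
time: 8.62
eef_pos: [0.5986, -0.1636, 0.0934]
tcp_rot: [0.519, 0.778, 0.197, -0.295]
contact_force: [1.0, -0.1, -0.2]
opening: 0.001
finger_force: 0.0
```

```bash
python3 - <<'E'
from h import *;from plant import ctrl;import cv2
tray(ctrl.get_state())
c=ctrl.read_camera("wrist")
a=ctrl.read_camera("side")["image"][70:210,290:490]
cv2.imwrite("pics/m3.png",np.hstack([cv2.resize(c["image"],(448,280)),cv2.resize(a,None,fx=1.76,fy=2,interpolation=2)])[:,:,::-1])
E
```

```text
t 8.62 tray xyz [ 0.4895 -0.3814  0.0934] toolx yaw 1.5706196751964994 z [-0.256  0.613 -0.748] F [ 1.  -0.1 -0.2] op 0.000989209537236803
```

View pics/m3.png

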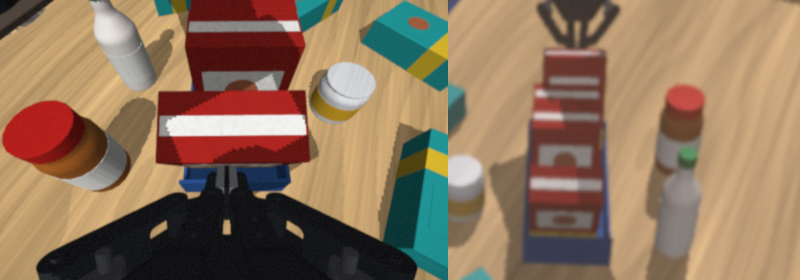

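The picture shows the right carton's top face at (232,127), with tray floor visible outside it and no contact force. It looks up, so I'll check numerically.

```bash
cat > chk.py <<'E'
from h import *;from plant import ctrl;import cv2
c=ctrl.read_camera("wrist")
h=cv2.cvtColor(c["image"],cv2.COLOR_RGB2HSV)
m=cv2.inRange(h,(0,0,120),(179,70,255))
for k in cv2.findContours(m,0,2)[0]:
    (u,v),(w,l),a=cv2.minAreaRect(k)
    if cv2.contourArea(k)>400: print("white",u,v,w,l,a,"z.154",tc(ray(c,u,v,.154)),"z.145",tc(ray(c,u,v,.145)))
E
python3 chk.py; python3 - <<'E'
from h import *;from plant import ctrl
tray(ctrl.get_state());c=ctrl.read_camera("wrist")
print("outer",wid(c,(226,233),(441,231)),"inner",wid(c,(226,131),(436,130)))
print(tc(ray(c,333,232,.154)),tc(ray(c,333,130,.154)))
E
```

```text
white 128.78126525878906 255.80059814453125 41.095638275146484 75.4863510131836 61.64503860473633 z.154 [ 420. -408.  154.] z.145 [ 414. -406.  145.]
white 331.92095947265625 177.9491729736328 29.526702880859375 210.02931213378906 89.6075668334961 z.154 [ 493. -376.  154.] z.145 [ 494. -370.  145.]
white 379.5172424316406 119.79310607910156 26.368736267089844 29.339862823486328 68.19859313964844 z.154 [ 515. -345.  154.] z.145 [ 518. -336.  145.]
white 496.50006103515625 122.50000762939453 72.89581298828125 70.21253204345703 26.56505012512207 z.154 [ 569. -346.  154.] z.145 [ 576. -338.  145.]
white 349.0 36.5 15.0 158.0 90.0 z.154 [ 504. -285.  154.] z.145 [ 505. -272.  145.]
white 168.86451721191406 63.8570671081543 145.48963928222656 56.29859161376953 70.97439575195312 z.154 [ 410. -307.  154.] z.145 [ 403. -296.  145.]
t 8.78 tray xyz [ 0.4895 -0.3818  0.0934] toolx yaw 1.5703122442032367 z [-0.255  0.613 -0.748] F [ 0.6  0.1 -0.4] op 0.003460212588812218
outer [array([ 449., -395.,  142.]), array([ 539., -394.,  142.])] inner [array([ 448., -355.,  158.]), array([ 538., -354.,  158.])]
[ 493. -399.  154.] [ 494. -351.  154.]
```

It still leans about 18°, so I'll push about 20 mm more, gently.

{"name": "drive_tool", "arguments": {"moves": [[[0,0,0],[0.0035,0,0.003],0.0],[[0,0,0],[0.0035,0,0.003],0.0],[[0,0,0],[0.003,0,0.0026],0.0],[[0,0,0],[0.003,0,0.0026],0.0],[[0,0,0],[0,0,0],0.0]]}}

```text
time: 9.45
eef_pos: [0.592, -0.1479, 0.0937]
tcp_rot: [0.519, 0.778, 0.197, -0.295]
contact_force: [0.1, 1.0, 0.0]
opening: -0.001
finger_force: 0.0
```

```bash
python3 -c "
from h import *;from plant import ctrl
tray(ctrl.get_state())"; python3 chk.py
```

```text
t 9.45 tray xyz [ 0.4895 -0.3643  0.0937] toolx yaw 1.5705885715871046 z [-0.255  0.612 -0.748] F [0.1 1.  0. ] op -0.0005528355554188261
white 124.11707305908203 277.4536437988281 43.06501007080078 82.37664794921875 57.094757080078125 z.154 [ 420. -398.  154.] z.145 [ 414. -396.  145.]
white 331.4201354980469 162.92919921875 27.451513290405273 209.041015625 89.54528045654297 z.154 [ 493. -351.  154.] z.145 [ 494. -344.  145.]
white 501.5076904296875 137.86154174804688 75.16504669189453 73.18049621582031 29.74488067626953 z.154 [ 569. -337.  154.] z.145 [ 576. -330.  145.]
white 350.0 58.5 17.0 166.0 90.0 z.154 [ 504. -285.  154.] z.145 [ 505. -274.  145.]
white 169.25242614746094 73.57195281982422 150.77691650390625 59.75763702392578 57.094757080078125 z.154 [ 412. -297.  154.] z.145 [ 405. -286.  145.]
white 347.4674072265625 8.028955459594727 13.212671279907227 147.0278778076172 89.53038024902344 z.154 [ 504. -241.  154.] z.145 [ 505. -226.  145.]
```

{"name": "drive_tool", "arguments": {"moves": [[[0,0,0],[0,0,0],0.0],[[0,0,0],[0,0,0],0.0]]}}

```text
time: 9.75
eef_pos: [0.5923, -0.1485, 0.0937]
tcp_rot: [0.519, 0.778, 0.197, -0.295]
contact_force: [-0.7, 0.8, -0.3]
opening: -0.001
finger_force: 0.0
```

```bash
python3 chk.py | grep "33[0-9]\.\|35[0-9]\.\|34[0-9]\."; python3 - <<'E'
from h import *;from plant import ctrl;import cv2
tray(ctrl.get_state())
c=ctrl.read_camera("wrist");h=cv2.cvtColor(c["image"],cv2.COLOR_RGB2HSV)
for u in(240,290,400):
    print(u,[(v,*map(int,h[v,u])) for v in range(90,260,5)])
E
```

```text
white 331.3872375488281 161.3395233154297 27.554153442382812 209.0398712158203 89.42127990722656 z.154 [ 493. -350.  154.] z.145 [ 494. -344.  145.]
white 501.2000732421875 137.10000610351562 76.47351837158203 71.55416870117188 26.56505012512207 z.154 [ 569. -338.  154.] z.145 [ 576. -330.  145.]
white 350.0 57.5 17.0 166.0 90.0 z.154 [ 504. -285.  154.] z.145 [ 505. -273.  145.]
white 347.5 7.5 13.0 147.0 90.0 z.154 [ 504. -242.  154.] z.145 [ 505. -226.  145.]
t 9.8 tray xyz [ 0.4895 -0.365   0.0937] toolx yaw 1.5703234643044401 z [-0.255  0.612 -0.749] F [-0.5 -0.3 -0.5] op 0.0005473964579538468
240 [(90, 18, 110, 148), (95, 17, 110, 206), (100, 17, 111, 203), (105, 18, 107, 190), (110, 17, 111, 186), (115, 17, 108, 215), (120, 4, 203, 99), (125, 3, 231, 97), (130, 0, 195, 102), (135, 2, 202, 101), (140, 0, 207, 101), (145, 179, 216, 99), (150, 3, 15, 149), (155, 36, 8, 155), (160, 18, 8, 160), (165, 20, 5, 157), (170, 30, 6, 157), (175, 4, 40, 152), (180, 2, 210, 171), (185, 1, 204, 170), (190, 1, 211, 151), (195, 1, 200, 106), (200, 0, 214, 113), (205, 3, 220, 101), (210, 1, 216
[... 822 characters left out ...]
207, 161), (255, 13, 210, 124)]
400 [(90, 3, 208, 86), (95, 0, 196, 82), (100, 2, 219, 77), (105, 179, 195, 81), (110, 2, 222, 77), (115, 2, 224, 83), (120, 1, 208, 172), (125, 1, 203, 173), (130, 1, 205, 172), (135, 1, 209, 173), (140, 1, 212, 172), (145, 1, 205, 172), (150, 23, 4, 241), (155, 15, 4, 241), (160, 30, 3, 241), (165, 30, 3, 244), (170, 30, 3, 242), (175, 2, 99, 188), (180, 1, 203, 175), (185, 1, 208, 172), (190, 2, 216, 171), (195, 1, 205, 172), (200, 2, 206, 173), (205, 1, 210, 171), (210, 1, 206, 173), (215, 0, 217, 73), (220, 1, 176, 77), (225, 2, 106, 89), (230, 3, 67, 91), (235, 1, 238, 73), (240, 2, 184, 68), (245, 109, 164, 56), (250, 108, 168, 56), (255, 107, 164, 56)]
```

```bash
python3 - <<'E'
from h import *;from plant import ctrl
c=ctrl.read_camera("wrist")
for z in(.145,.15,.154,.158): print(z,"inner",tc(ray(c,333,118,z)),"outer",tc(ray(c,333,213,z)))
# row of label top on outer face ~ 224..: y on plane
print("blue wall/face join",tc(ray(c,400,243,.044)),tc(ray(c,400,243,.06)))
E
python3 - <<'E'
from plant import ctrl;import cv2,numpy as np
c=ctrl.read_camera("wrist");h=cv2.cvtColor(c["image"],cv2.COLOR_RGB2HSV)
for v in(119,124,150,165,208,212):
    r=np.where(((h[v,:,0]<8)|(h[v,:,0]>172))&(h[v,:,1]>150)|((h[v,:,1]<30)&(h[v,:,2]>130)))[0];r=r[(r>190)&(r<460)];print(v,r.min(),r.max())
E
```

```text
0.145 inner [ 495. -318.  145.] outer [ 494. -370.  145.]
0.15 inner [ 494. -323.  150.] outer [ 494. -373.  150.]
0.154 inner [ 494. -327.  154.] outer [ 494. -374.  154.]
0.158 inner [ 494. -330.  158.] outer [ 493. -376.  158.]
blue wall/face join [ 549. -350.   44.] [ 544. -356.   60.]
119 191 430
124 191 431
150 227 435
165 226 437
208 221 443
212 221 441
```

```bash
python3 - <<'E'
from h import *;from plant import ctrl
c=ctrl.read_camera("wrist")
print("outer",wid(c,(221,213),(442,211)),"inner",wid(c,(228,119),(430,118)))
E
```

```text
outer [array([ 448., -372.,  149.]), array([ 538., -371.,  149.])] inner [array([ 447., -330.,  157.]), array([ 537., -329.,  157.])]
```

It now rests at about 9°, wedged lightly against the middle pair. I'll push a bit further.

{"name": "drive_tool", "arguments": {"moves": [[[0,0,0],[0.0025,0,0.0022],0.0],[[0,0,0],[0.0025,0,0.0022],0.0],[[0,0,0],[0.0025,0,0.0022],0.0],[[0,0,0],[0,0,0],0.0],[[0,0,0],[0,0,0],0.0]]}}

```text
time: 10.62
eef_pos: [0.5884, -0.1392, 0.0938]
tcp_rot: [0.519, 0.778, 0.197, -0.295]
contact_force: [-0.5, -0.4, 0.2]
opening: 0.004
finger_force: 0.0
```

```bash
cat > rows.py <<'E'
from h import *;from plant import ctrl;import cv2
tray(ctrl.get_state());c=ctrl.read_camera("wrist");h=cv2.cvtColor(c["image"],cv2.COLOR_RGB2HSV).astype(int)
red=((h[...,0]<8)|(h[...,0]>172))&(h[...,1]>150)
col=h[:,400,:];last=None
seg=[]
for v in range(0,300):
    k="W" if col[v,1]<40 and col[v,2]>120 else ("R" if red[v,400] and col[v,2]>140 else ("r" if red[v,400] else "o"))
    if not seg or seg[-1][0]!=k: seg.append([k,v,v])
    seg[-1][2]=v
for k,a,b in seg:
    if b-a>4: print(k,a,b,"z.154:",tc(ray(c,400,a,.154))[1],tc(ray(c,400,b+1,.154))[1])
E
python3 rows.py
```

```text
t 10.62 tray xyz [ 0.4896 -0.3549  0.0938] toolx yaw 1.570506448916048 z [-0.255  0.612 -0.749] F [-0.5 -0.4  0.2] op 0.004220616268946703
R 0 9 z.154: -224.0 -234.0
W 12 24 z.154: -236.0 -248.0
R 26 35 z.154: -249.0 -258.0
r 36 61 z.154: -258.0 -279.0
W 64 79 z.154: -280.0 -292.0
r 82 116 z.154: -293.0 -316.0
R 117 128 z.154: -316.0 -323.0
W 131 152 z.154: -324.0 -336.0
R 154 185 z.154: -336.0 -352.0
r 186 208 z.154: -352.0 -362.0
o 209 217 z.154: -362.0 -366.0
r 218 238 z.154: -366.0 -375.0
o 239 299 z.154: -375.0 -396.0
```

The right carton is upright: the top spans −352 to −308, flush with the middle pair. I'll retreat, rise, flip the tilt and go to the left end.

{"name": "drive_tool", "arguments": {"moves": [[[0,0,0],[-0.03,0,-0.027],0.0],[[0,0,0],[-0.015,0,-0.013],0.0],[[0,0,0],[0.035,0,-0.04],0.0],[[0,0,0],[0.035,0,-0.04],0.0],[[0,0,0],[0.035,0,-0.04],0.0]]}}

```text
time: 11.3
eef_pos: [0.6118, -0.1959, 0.2548]
tcp_rot: [0.519, 0.778, 0.197, -0.295]
contact_force: [0.2, 0.3, 0.5]
opening: -0.001
finger_force: 0.0
```

{"name": "drive_tool", "arguments": {"moves": [[[0,-0.1813,0],[0,0,0],0.0],[[0,-0.1813,0],[0,0,0],0.0],[[0,-0.1813,0],[0,0,0],0.0],[[0,-0.1813,0],[0,0,0],0.0],[[0,-0.1813,0],[0,0,0],0.0]]}}

```text
time: 11.92
eef_pos: [0.6123, -0.1959, 0.2548]
tcp_rot: [0.552, 0.828, -0.051, 0.079]
contact_force: [-1.0, 0.7, -0.0]
opening: 0.0
finger_force: 0.0
```

{"name": "drive_tool", "arguments": {"moves": [[[0,-0.1813,0],[0,0,0],0.0],[[0,-0.1813,0],[0,0,0],0.0],[[0,-0.1813,0],[0,0,0],0.0],[[0,0,0],[0,0,0],0.0]]}}

```text
time: 12.42
eef_pos: [0.6102, -0.1934, 0.2502]
tcp_rot: [0.517, 0.78, -0.197, 0.293]
contact_force: [-0.2, -0.5, 0.3]
opening: 0.005
finger_force: 0.0
```

```bash
python3 - <<'E'
from h import *;from plant import ctrl
s=ctrl.get_state();tray(s);print(s["qpos"].round(2))
E
```

```text
t 12.43 tray xyz [ 0.4888 -0.4133  0.2502] toolx yaw 1.576710940402598 z [ 0.252 -0.61  -0.751] F [-0.2 -0.5  0.3] op 0.004633964299572718
[-0.25  0.03  1.93 -0.77  0.87 -0.23]
```

{"name": "drive_tool", "arguments": {"moves": [[[0,0,0],[0.0385,0.001,-0.034],0.0],[[0,0,0],[0.0385,0.001,-0.034],0.0],[[0,0,0],[0.0385,0.001,-0.034],0.0],[[0,0,0],[0.0385,0.001,-0.034],0.0]]}}

```text
time: 12.92
eef_pos: [0.5367, -0.0036, 0.2543]
tcp_rot: [0.52, 0.778, -0.196, 0.294]
contact_force: [-0.1, 0.3, 0.2]
opening: 0.001
finger_force: 0.0
```

{"name": "drive_tool", "arguments": {"moves": [[[0,0,0],[0.0385,0.001,-0.034],0.0],[[0,0,0],[0.0385,0.001,-0.034],0.0],[[0,0,0],[0.0385,0.001,-0.034],0.0],[[0,0,0],[0,0,0],0.0]]}}

```text
time: 13.42
eef_pos: [0.4804, 0.1417, 0.2536]
tcp_rot: [0.518, 0.779, -0.195, 0.294]
contact_force: [-0.8, -0.0, 0.4]
opening: 0.0
finger_force: 0.0
```

```bash
python3 - <<'E'
from h import *;from plant import ctrl
s=ctrl.get_state();tray(s);print(s["qpos"].round(2))
E
```

```text
t 13.43 tray xyz [ 0.4979 -0.0541  0.2536] toolx yaw 1.5738685329317936 z [ 0.256 -0.609 -0.751] F [-0.8 -0.   0.4] op 0.00036289836787879563
[ 0.43 -0.05  2.   -0.75  1.31  0.28]
```

{"name": "drive_tool", "arguments": {"moves": [[[0,0,0],[0.035,0,0.0394],0.0],[[0,0,0],[0.035,0,0.0394],0.0],[[0,0,0],[0.035,0,0.0394],0.0],[[0,0,0],[-0.0225,0,0.02],0.0],[[0,0,0],[-0.015,0,0.0133],0.0]]}}

```text
time: 14.05
eef_pos: [0.5002, 0.0908, 0.0939]
tcp_rot: [0.52, 0.778, -0.198, 0.294]
contact_force: [0.1, 0.3, 1.1]
opening: -0.0
finger_force: 0.0
```

{"name": "drive_tool", "arguments": {"moves": [[[0,0,0],[-0.0075,0,0.0066],0.0],[[0,0,0],[-0.0045,0,0.004],0.0],[[0,0,0],[-0.0045,0,0.004],0.0],[[0,0,0],[-0.0035,0,0.003],0.0],[[0,0,0],[-0.0035,0,0.003],0.0]]}}

```text
time: 14.68
eef_pos: [0.5115, 0.064, 0.0947]
tcp_rot: [0.518, 0.778, -0.197, 0.295]
contact_force: [0.4, 0.2, 0.9]
opening: -0.001
finger_force: 0.1
```

```bash
cat > lp.py <<'E'
from h import *;from plant import ctrl;import cv2
tray(ctrl.get_state());c=ctrl.read_camera("top");i=c["image"]
h=cv2.cvtColor(i,cv2.COLOR_RGB2HSV)
m=cv2.inRange(h,(0,0,110),(179,60,255));m[:,:295]=0;m[:,470:]=0;m[:150]=0;m[262:]=0
for k in cv2.findContours(m,0,2)[0]:
    (u,v),(w,l),a=cv2.minAreaRect(k)
    if cv2.contourArea(k)>25: print("white",round(u),round(v),round(w),round(l),"z.154",tc(ray(c,u,v,.154)))
E
python3 lp.py
```

```text
t 14.68 tray xyz [ 0.4967 -0.1378  0.0947] toolx yaw 1.5709499361700447 z [ 0.255 -0.612 -0.748] F [0.4 0.2 0.9] op -0.0009150619793388662
white 344 219 31 3 z.154 [ 498. -175.  154.]
white 330 224 39 6 z.154 [ 501. -144.  154.]
white 371 205 39 5 z.154 [ 502. -241.  154.]
white 389 197 39 5 z.154 [ 502. -286.  154.]
white 409 194 39 5 z.154 [ 492. -329.  154.]
white 344 159 18 24 z.154 [ 620. -232.  154.]
```

The left carton is moving, so I'll continue.

{"name": "drive_tool", "arguments": {"moves": [[[0,0,0],[-0.0035,0,0.003],0.0],[[0,0,0],[-0.0035,0,0.003],0.0],[[0,0,0],[-0.0035,0,0.003],0.0],[[0,0,0],[-0.0035,0,0.003],0.0],[[0,0,0],[0,0,0],0.0]]}}

```text
time: 15.35
eef_pos: [0.5186, 0.0465, 0.095]
tcp_rot: [0.519, 0.778, -0.197, 0.295]
contact_force: [-0.2, 0.8, 1.1]
opening: -0.003
finger_force: 0.0
```

```bash
python3 lp.py
```

```text
t 15.35 tray xyz [ 0.4966 -0.1566  0.095 ] toolx yaw 1.5697708387768916 z [ 0.255 -0.613 -0.748] F [-0.2  0.8  1.1] op -0.0030051520963586217
white 352 214 39 6 z.154 [ 502. -197.  154.]
white 371 205 39 6 z.154 [ 502. -241.  154.]
white 389 197 39 5 z.154 [ 502. -286.  154.]
white 409 194 39 5 z.154 [ 492. -329.  154.]
white 344 160 19 24 z.154 [ 619. -231.  154.]
```

The strips sit at −197, −241, −286 and −329 mm, evenly 44 mm apart, so all four stand flush. I'll retreat and take a last look.

{"name": "drive_tool", "arguments": {"moves": [[[0,0,0],[0.015,0,-0.0133],0.0],[[0,0,0],[0.03,0,-0.027],0.0],[[0,0,0],[-0.035,0,-0.04],0.0],[[0,0,0],[-0.035,0,-0.04],0.0],[[0,0,0],[-0.02,0,-0.023],0.0]]}}

```text
time: 16.02
eef_pos: [0.4958, 0.1042, 0.2354]
tcp_rot: [0.519, 0.778, -0.195, 0.297]
contact_force: [0.2, 0.3, -0.5]
opening: 0.002
finger_force: 0.0
```

```bash
python3 lp.py; python3 - <<'E'
from h import *;from plant import ctrl;import cv2
a=ctrl.read_camera("top")["image"][130:300,280:480];b=ctrl.read_camera("side")["image"][70:240,290:490]
cv2.imwrite("pics/f.png",cv2.resize(np.hstack([a,b]),None,fx=2,fy=2,interpolation=2)[:,:,::-1])
E
```

```text
t 16.02 tray xyz [ 0.4977 -0.0946  0.2354] toolx yaw 1.5674752957481841 z [ 0.259 -0.611 -0.748] F [ 0.2  0.3 -0.5] op 0.0022628879871829906
white 352 214 39 6 z.154 [ 502. -197.  154.]
white 371 205 39 6 z.154 [ 502. -241.  154.]
white 389 197 39 5 z.154 [ 502. -286.  154.]
white 409 194 39 5 z.154 [ 492. -329.  154.]
white 344 160 19 24 z.154 [ 619. -231.  154.]
```

View pics/f.png

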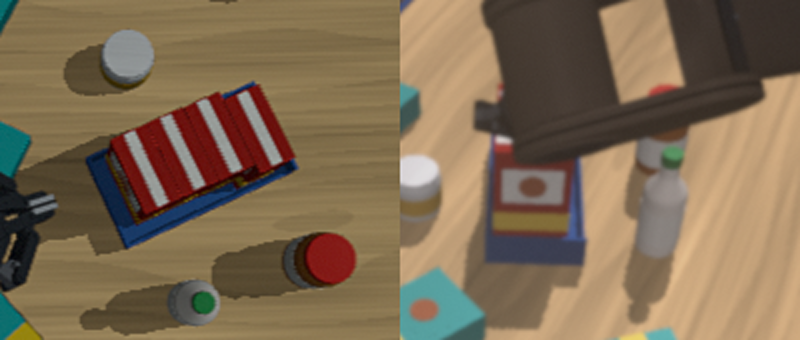

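The picture shows all four strips evenly spaced at (145,170) to (258,130), the cartons upright in the tray, the bystanders unmoved and the robot clear.

```bash
python3 -c "
from plant import ctrl;print(ctrl.sign_off())"
```

```text
the job is handed in; nothing more can be done
None
```

I handed the job in at about 16 s with all four cartons upright on the tray floor and the bottle, jar and tin still in place in the last camera check; the sign-off gave no verdict. The right carton took two tries: on the first the fingertips rode up onto its top, and it slumped back before I pushed it up from the outer face.

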